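Index the assembly stand and set its clamp

TASK

The green assembly stand has to be set to its index position: with a fingertip, push the turntable round by its spokes, either way, until the long pointed arm points straight at the steel index post, and leave it there. Then push the clamp lever with a fingertip all the way round against its stop, without turning the table out of line. Only push and pick nothing up: keep the pump housing sitting in place on the turntable, and leave the other parts on the bench alone.

Things in the scene. Friction and masses are not known exactly. Their poses are not given: they have to be found in the camera images.
- stand: Green cast stand, fixed to the bench. Bed 12 mm thick, reaching 110 mm to its +x and -x, 125 mm to +y, 295 mm to -y. Origin on the turntable's vertical axis, at bench height; z up; x points from that axis to the index post. Pedestal under the turntable at most 70 mm in radius. The clamp lever's boss stands on the bed at its -y end.
- turntable (a joint): Angle of the turntable about the stand's vertical axis, rad, growing counter-clockwise seen from above; 0 (or any whole turn, 6.283) when the long arm points at the index post. No stops; stays where it is left (friction about 0.3 N m). Dark steel disc 170 mm in diameter, 60 to 80 mm above the bench, with a central spigot 26 mm thick up to 96 mm. Its three spokes are level, 120 degrees apart.
- long_tip (a point): The point of the long arm, 155 mm from the turntable's axis and 70 mm above the bench. The arm is the one long spoke: flat steel, 14 mm wide and 12 mm thick, tapering to a point beyond 135 mm. The other two spokes are short round rods of 12 mm diameter with black balls 26 mm across, centred 116 mm from the axis, also 70 mm above the bench.
- post_top (a point): Centre of the top of the index post: an upright steel pin, 16 mm in diameter, fixed to the stand 175 mm from the turntable's axis, its top 95 mm above the bench. There is 12 mm between the arm's point and the post, so the arm passes it freely.
- clamp_lever (a joint): Clamp lever angle about its upright pivot, rad, growing counter-clockwise seen from above: 0 fully open (pointing along the stand's -x, turned 4 degrees towards -y), 1.5 against its stop, a square green lug 75 mm tall (pointing along the stand's -y). Stays where it is left (friction about 0.15 N m). Level steel rod 11 mm thick on a hub of 36 mm diameter, 57 to 81 mm above the bench.
- lever_pivot (a point): On the clamp lever's pivot axis at the height of its rod, 70 mm above the bench; 220 mm from the turntable's axis along the stand's -y.
- lever_ball (a point): Centre of the black ball, 28 mm across, at the free end of the clamp lever, 90 mm from its pivot and 70 mm above the bench.
- housing: Loose aluminium pump housing, a thick ring of 84 mm diameter and 30 mm height with three ears that reach 59 mm from its middle, laid over the spigot in the middle of the turntable (5 mm loose all round); it turns with the table. Origin at the centre of its underside, 80 mm above the bench; its top is at 110 mm.
- bearing: Bystander: steel bearing ring lying flat beside the stand, 74 mm in diameter, 18 mm high. Origin at the centre of its underside.
- spacer: Bystander: dark steel spacer ring lying flat beside the stand, 66 mm in diameter, 24 mm high. Origin at the centre of its underside.
- shaft: Bystander: steel shaft standing upright on its 48 mm wide foot, 115 mm tall. Origin at the centre of its underside.
- socket: Bystander: small dark wrench socket, 24 mm in diameter and 32 mm high, standing on the stand's bed (12 mm above the bench) between turntable and clamp, on the post side. Origin at the centre of its underside.
- cover: Bystander: flat aluminium valve cover 100 by 65 mm, 20 mm high, lying on the bench. Origin at the centre of its underside.
- wrench: Bystander: steel wrench 170 mm long lying on the bench near the robot. Origin at its middle, underside.
There are look-alikes about, which are no part of the job. What is shaped like the housing but turquoise is not meant.

How it is judged:
On the way, in this order (a step that is already met when the one before it is completed fails the run):
1. the long arm points at the index post and rests there, the clamp lever still open (below 0.9 rad) (y of long_tip in the frame of stand between -0.01 and 0.01 m and x of long_tip in the frame of stand above 0.1 m and velocity of joint turntable between -0.05 and 0.05 rad/s and value of joint clamp_lever below 0.9 rad), for 0.3 s.
2. the clamp lever is pushed home against its stop, the arm still pointing at the post (y of long_tip in the frame of stand between -0.01 and 0.01 m and x of long_tip in the frame of stand above 0.1 m and value of joint clamp_lever above 1.4 rad), for 0.2 s.
At the end, for the whole second after the job is handed in: The point of the long arm is within 10 mm sideways of the line from the turntable's axis to the index post, on the post's side, at rest; the clamp lever is within 0.1 rad of its stop; the pump housing sits on the turntable over its spigot; no bystander has been moved 20 mm (all of step 2 and velocity of joint turntable between -0.05 and 0.05 rad/s and distance of each of bearing, spacer, shaft, socket, cover, wrench from where it was at the start of the episode below 0.02 m and z of housing in the frame of stand below 0.086 m and horizontal distance between housing and stand below 0.012 m); the robot touches nothing.
It fails at once if the pump housing is lifted, tipped or carried off its place (distance of housing from where it was at the start of the episode above 0.015 m or angle between housing's own z axis and vertical above 0.2 rad).
It fails at once if a bystander is moved, lifted or knocked over (distance of any of bearing, spacer, shaft, socket, cover, wrench from where it was at the start of the episode above 0.02 m or angle between shaft's own z axis and vertical above 0.4 rad).
It also fails if it takes over 64 s, if anything falls off the work surface, if the arm or the gripper's body presses on something with over 40 N, if the wrist force passes 120 N, or if a joint passes its speed limit or range.

ROBOT

A 6-joint arm with a two-finger parallel gripper is mounted at the origin on the work surface. World frame = base frame: x ahead of the robot, y to its left, z up, the work surface at z = 0. Lengths are in m, angles in rad, forces in N, time in s.
With the tool pointing down it reaches from about 0.375 to 0.9 m from the base axis. Payload 3.1 kg.
Tool frame: the origin (TCP) lies on the centre line of the jaws, within the pads' length; the fingertips stand robot.tip_reach ahead of it and the grasp point (between the pads) lies 8 mm behind it (robot.tip_reach is the distance from the TCP to the fingertips, in m); z points along the fingers, y is the line along which they close (so a half turn about z gives the same grasp; the last joint's range is limited). The gripper opens to 87 mm and grips with 3 to 60 N. Pads are 19 mm wide; open, the fingers measure 117 mm over their backs; the gripper's body (75 mm by 190 mm) begins 51 mm behind the grasp point.
Start: joints at [1.149, 0.527, 1.433, -0, 1.181, -0.178], TCP at [0.15, 0.607, 0.234] pointing down, gripper open.
Joint ranges: [-3.08, 3.08], [-0.75, 2.2], [0.22, 2.44], [-1.43, 4.57], [0, 2.65], [-2.85, 2.85]. Speed limits (rad/s): [2.79, 2.79, 3.14, 3.14, 3.14, 3.14].

INTERFACE

Orientations are given as a unit quaternion [x, y, z, w].
In Python, from rig import robot gives the robot as it stands.
- The arm moves only by the tool jog_arm, never from a script. Its argument "motion" is one flat list of numbers, 7 for each row, row after row: the shift along the tool's x, y, z scaled (see below), then the turn, a rotation vector about the tool's x, y, z scaled (see below), then the gripper's target within -1 to 1 (shut at 1, half-way at 0, fully open at -1). In form: [x, y, z, rx, ry, rz, hand, x, y, z, rx, ry, rz, hand, ...]. A call has 1 to 12 rows; each row shifts and turns the commanded pose from where the row before left it, along the tool's axes as they then stand; what a row does not reach is not made up. The controller multiplies each number of a shift by 4 cm and each number of a turn by 4 degrees. A row lasts 1/8 s, in which the tool goes at most 62.5 mm and 10.7 degrees, less where a joint would pass 70% of its speed; a pose out of reach is approached as far as the arm can. A call with a number of a shift or a turn outside -1 to 1 is refused whole. A call with a gripper value outside its range is refused whole. The fingers move at their own pace and stop on an object; "grip_force" is the grip in N (left out, the last holds). Time passes only in rows, so rows that do not move let the fingers close. It gives the time, the measured TCP pose, the force, the opening and the grip force at its end, in the units of the state.
- robot.get_obs(): the state, without advancing time (a new reading comes with each control period).
- robot.camera(name): name is "side" or "top" or "wrist"; returns the picture (400x640x3 uint8, blue, green, red); there is no depth.
- robot.calibration(name): a dict with "fx", "fy", "cx", "cy" (pixels), "R" (3x3) and "t" (3): a world point X has camera coordinates R X + t; the wrist camera has in their place "T_tool_cam" (4x4, takes a point from camera to tool coordinates, whose origin is the TCP and whose axes are the flange's). Camera axes: x right, y down, z forward; pixel columns grow to the right and rows downward; lengths in m; the calibration is good to about 2 mm. A picture is of the moment at which its call begins: read the wrist's pose just before it. calibration takes no time and is no camera call.
- robot.hand_in(): hands the job in; it is judged then, once.
The state is a dict: "time": time; "q": joint angles; "joint_velocities": joint speeds; "joint_torque": joint torques, N m; "position": TCP position; "tool_rot": TCP orientation; "ft_force": force on the tool from outside, world axes, zero at the start; "moment": the same for the moment, N m; "grip_width": finger opening in m; "grip_force": force on a finger pad.
Only numpy, scipy, OpenCV 4.12 (cv2) and the standard library are available. Lean on these libraries where they do the work, as an engineer would, in place of code of your own. Each camera call takes 0.05 s, during which the arm holds its last target. There are 200 camera calls.

## Working session

There is one attempt and no reset: what is moved stays moved. The work goes in short steps, Python scripts to look and compute and a tool call to move; the robot and the scene stay as the last step left them, time stands still between calls to the robot, and variables do not carry over. Pictures are saved under pics/ and viewed, at most 10 in all, crops included, and the job is handed in when it is done.

Besides the shell and the picture viewer there is one more tool, called after "Emit:" by a JSON object that holds its "fn" and its "kwargs", one argument or row to a line. jog_arm: Moves the arm, as the interface text tells. Shifts and turns lie within -1 to 1; 1 stands for 4 cm of shift or 4 degrees of turn. Its arguments: {"type":"object","properties":{"motion":{"type":"array","items":{"type":"number"}},"grip_force":{"type":"number"}},"required":["motion"]}

```bash
ls; mkdir -p pics
python3 - <<'E'
from rig import robot
import cv2
print(robot.tip_reach); o=robot.get_obs(); print(o)
for n in("top","side"):
    cv2.imwrite(f"pics/{n}0.png",robot.camera(n)); print(robot.calibration(n))
print(robot.calibration("wrist"))
E
```

```text
pics
0.011
{'time': 0.0, 'q': array([ 1.14953009e+00,  5.28458481e-01,  1.43393717e+00, -9.19481061e-06,
        1.18137168e+00, -1.78553227e-01]), 'joint_velocities': array([-6.78996568e-04, -6.15713422e-04,  9.10635485e-05,  1.84103449e-03,
        1.54156094e-03, -3.49807005e-04]), 'joint_torque': array([ 7.50502895e-04, -4.40044034e+01, -1.76594174e+01,  6.34429394e-02,
        5.82038832e-02, -1.86368438e-04]), 'position': array([0.14991672, 0.60600975, 0.23256524]), 'tool_rot': array([ 1.21057040e-01,  9.92644957e-01, -1.04005955e-03, -3.17175341e-04]), 'ft_force': array([ 0.82926776, -0.82599651,  0.57593649]), 'moment': array([ 0.00248715,  0.00505595, -0.01946138]), 'grip_force': 0.0, 'grip_width': 0.08705678840737432}
{'fx': 367.83909456702, 'fy': 367.83909456702, 'cx': 326.4248407608987, 'cy': 200.2478361206566, 'R': array([[ 0.0253472 , -0.99963269,  0.00959215],
       [-0.98709638, -0.02654459, -0.15791176],
       [ 0.15810838, -0.00546575, -0.98740664]]), 't': array([-0.00887667,  0.53987507,  1.0380305 ])}
{'fx': 515.2780891877134, 'fy': 515.2780891877134, 'cx': 317.9397115141426, 'cy': 205.6899990177473, 'R': array([[ 0.93236372, -0.36138863,  0.00980578],
       [-0.23328806, -0.62214884, -0.7473336 ],
       [ 0.27617852,  0.69449916, -0.66437665]]), 't': array([-0.46469864,  0.19693642,  1.28770617])}
{'fx': 335.5017180952469, 'fy': 335.5017180952469, 'cx': 321.7532163712068, 'cy': 207.36764972072035, 'T_tool_cam': array([[ 1.16624603e-03, -9.52181133e-01, -3.05531881e-01,
         8.43338502e-02],
       [ 9.99999193e-01,  9.56364954e-04,  8.36614562e-04,
         5.72842333e-04],
       [-5.04408618e-04, -3.05532610e-01,  9.52181479e-01,
        -1.51059566e-01],
       [ 0.00000000e+00,  0.00000000e+00,  0.00000000e+00,
         1.00000000e+00]])}
```

View pics/top0.png

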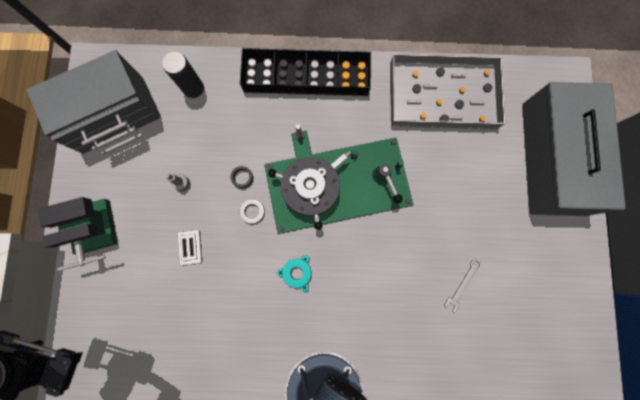

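View pics/side0.png

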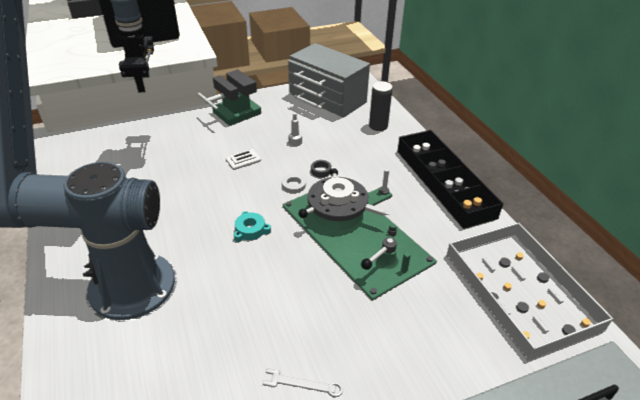

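Top view: the stand's turntable is at about (310,184), the index post at (298,130), the long arm's point at (355,155), the lever hub at (384,172) and the lever ball at (398,199). Possible mix-ups:
- The turquoise ring at (297,273) looks like the housing, which is the aluminium ring at (310,184).
- The green vise at (80,225) looks like the stand at (340,185).
- The short spoke ball at (318,226) looks like the lever ball at (398,199).
- The shaft at (178,181) looks like the post at (298,130).

I choose by the description and check with one close crop.

```bash
cat > h.py <<'E'
import numpy as np, cv2
from rig import robot
from scipy.spatial.transform import Rotation as Ro
def ray(name,u,v,z,obs=None):
    c=robot.calibration(name)
    d=np.array([(u-c["cx"])/c["fx"],(v-c["cy"])/c["fy"],1])
    if name=="wrist":
        T=c["T_tool_cam"];Rw=Ro.from_quat(obs["tool_rot"]).as_matrix()
        o=obs["position"]+Rw@T[:3,3]; d=Rw@T[:3,:3]@d
    else:
        o=-c["R"].T@c["t"]; d=c["R"].T@d
    return o+d*(z-o[2])/d[2]
E
python3 - <<'E'
from h import *
im=cv2.imread("pics/top0.png")
cv2.imwrite("pics/crop0.png",cv2.resize(im[115:235,260:420],None,fx=5,fy=5,interpolation=cv2.INTER_CUBIC))
for n,u,v,z in[("post",298,129,.095),("house",310,184,.11),("tip",355,155,.07),("hub",384,172,.081),("ball",398,199,.07),("sball",318,226,.07)]:print(n,ray("top",u,v,z))
E
```

```text
post [0.73729814 0.09269145 0.095     ]
house [0.57356459 0.05227297 0.11      ]
tip [ 0.67177525 -0.07475669  0.07      ]
hub [ 0.62045331 -0.15787735  0.081     ]
ball [ 0.54474144 -0.19997637  0.07      ]
sball [0.46111878 0.02735087 0.07      ]
```

View pics/crop0.png

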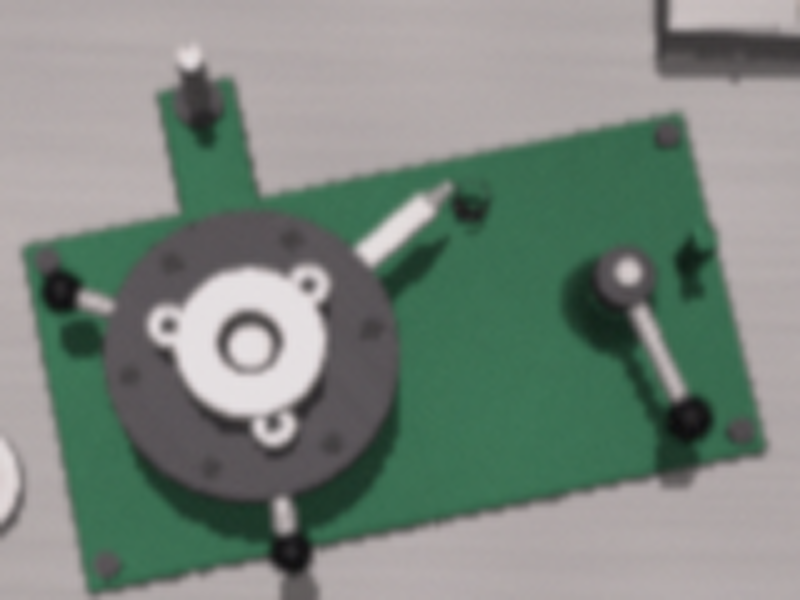

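The crop confirms the choice: housing at (309.8,184), post top (298,126), arm point (350.4,152.2), short balls (318.2,225.2) and (272.4,173.2), lever cap (385.6,169.4), lever ball (398,198.6). The socket sits beside the arm's point at (354.4,156), and the stop lug is at (398.4,167.4).

```bash
cat > fit.py <<'E'
from h import *
from scipy.optimize import least_squares
P=dict(post=(298,126,.095),tip=(350.4,152.2,.07),b1=(318.2,225.2,.07),b2=(272.4,173.2,.07),ball=(398,198.6,.07),hub=(385.6,169.4,.085))
W={k:ray("top",*v)[:2] for k,v in P.items()}
e=lambda a:np.array([np.cos(a),np.sin(a)])
def model(p):
    C=p[:2];f,t,l=p[2:]; piv=C+.22*e(f-np.pi/2)
    return dict(post=C+.175*e(f),tip=C+.155*e(f+t),b1=C+.116*e(f+t-2*np.pi/3),b2=C+.116*e(f+t+2*np.pi/3),hub=piv,ball=piv+.09*e(f+np.pi+np.radians(4)+l))
def res(p):
    m=model(p); return np.concatenate([m[k]-W[k] for k in W])
s=least_squares(res,[.575,.05,.2,-1.2,0]); p=s.x
np.save("p.npy",p)
if __name__=="__main__":
    print(p,np.degrees(p[2:])); print(dict(zip(W,(s.fun.reshape(-1,2)*1000).round(1))))
    f=p[2]; R=np.array([e(f),e(f+np.pi/2)])
    print("TCP in stand",R@(robot.get_obs()["position"][:2]-p[:2]))
    print("socket",R@(ray("top",354.4,156,.044)[:2]-p[:2]))
    print("lug",R@(ray("top",398.4,165,.075)[:2]-p[:2]))
E
python3 fit.py
```

```text
[ 0.57597013  0.05252792  0.23458974 -1.06184269  0.13869933] [ 13.4410023  -60.83910469   7.94688624]
{'post': array([-0.2,  0.2]), 'tip': array([ 1. , -0.4]), 'b1': array([-0.6,  0.4]), 'b2': array([ 0. , -0.5]), 'ball': array([-0.1, -0.1]), 'hub': array([-0.1,  0.4])}
TCP in stand [-0.28565742  0.63742819]
socket [ 0.06780464 -0.14747363]
lug [ 0.00721532 -0.26204877]
```

Emit:
{"fn": "jog_arm", "kwargs": {
  "motion": [0, 0, 0, 0, 0, -0.98, 1, 0, 0, 0, 0, 0, -0.98, 1, 0, 0, 0, 0, 0, -0.98, 1, 0, 0, 0, 0, 0, -0.98, 1, 0, 0, 0, 0, 0, -0.98, 1, 0, 0, 0, 0, 0, -0.98, 1, 0, 0, 0, 0, 0, -0.96, 1],
  "grip_force": 10
}}

```text
time: 0.98
position: [0.15, 0.6063, 0.2329]
tool_rot: [-0.118, 0.993, -0.001, -0.0]
ft_force: [0.0, 0.1, -0.8]
grip_width: 0.0248
grip_force: 0.0
```

Emit:
{"fn": "jog_arm", "kwargs": {
  "motion": [-0.41, -1, 0, 0, 0, 0, 1, -0.41, -1, 0, 0, 0, 0, 1, -0.41, -1, 0, 0, 0, 0, 1, -0.41, -1, 0, 0, 0, 0, 1, -0.41, -1, 0, 0, 0, 0, 1, -0.41, -1, 0, 0, 0, 0, 1, -0.41, -1, 0, 0, 0, 0, 1, -0.41, -1, 0, 0, 0, 0, 1, -0.41, -1, 0, 0, 0, 0, 1, -0.41, -1, 0, 0, 0, 0, 1]
}}

```text
time: 2.22
position: [0.4033, 0.2545, 0.2334]
tool_rot: [-0.117, 0.993, -0.0, -0.0]
ft_force: [-0.3, 1.0, -0.2]
grip_width: 0.0006
grip_force: 0.0
```

Emit:
{"fn": "jog_arm", "kwargs": {
  "motion": [-0.41, -1, 0, 0, 0, 0, 1, -0.41, -1, 0, 0, 0, 0, 1, -0.41, -1, 0, 0, 0, 0, 1, -0.41, -1, 0, 0, 0, 0, 1, -0.41, -1, 0, 0, 0, 0, 1, -0.41, -1, 0, 0, 0, 0, 1, -0.41, -1, 0, 0, 0, 0, 1, -0.41, -1, 0, 0, 0, 0, 1, -0.41, -0.9, 0, 0, 0, 0, 1, 0, 0, 0, 0, 0, 0, 1]
}}

```text
time: 3.48
position: [0.6306, -0.0588, 0.2329]
tool_rot: [-0.116, 0.993, -0.0, 0.0]
ft_force: [0.8, 0.2, -0.5]
grip_width: 0.0001
grip_force: 0.0
```

```bash
cat > where.py <<'E'
from h import *
p=np.load("p.npy")
e=lambda a:np.array([np.cos(a),np.sin(a)])
R=np.array([e(p[2]),e(p[2]+np.pi/2)])
o=robot.get_obs()
x=Ro.from_quat(o["tool_rot"]).as_matrix()
print("t",o["time"],"stand xy",(R@(o["position"][:2]-p[:2])).round(4),"z",o["position"][2].round(4),"yaw err",np.degrees(np.arctan2(x[1,1],x[0,1])-p[2]).round(1)-90,"tilt",x[2].round(3),"F",o["ft_force"].round(1),"w",o["grip_width"])
E
python3 where.py
python3 - <<'E'
from h import *
cv2.imwrite("pics/w1.png",robot.camera("wrist"))
E
```

```text
t 3.475 stand xy [ 0.0273 -0.121 ] z 0.2329 yaw err -0.20000000000000284 tilt [-0.001 -0.001 -1.   ] F [ 0.8  0.2 -0.5] w 0.00014775748338640023
```

View pics/w1.png

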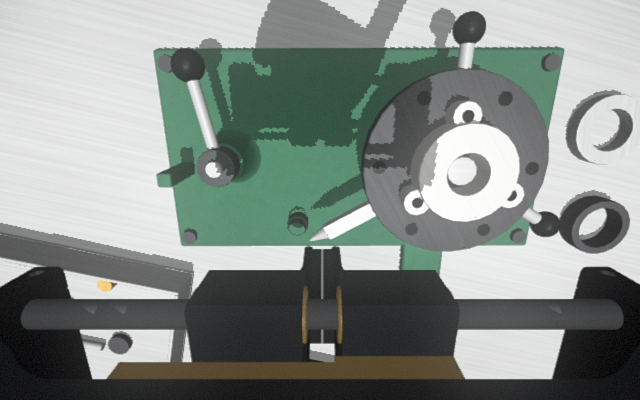

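The wrist view shows the arm's point at (312,240), the socket at (298,220), and the fingers clear of both. I'll check the arm's point numerically and plan the arc.

Run:
```python
from h import *
p=np.load("p.npy");e=lambda a:np.array([np.cos(a),np.sin(a)])
R=np.array([e(p[2]),e(p[2]+np.pi/2)]);o=robot.get_obs()
for n,u,v,z in[("tip",312,240,.07),("hous",467,172,.11),("lball",187,65,.07)]:
    print(n,R@(ray("wrist",u,v,z,o)[:2]-p[:2]))
# expected tip
print(.155*e(p[3]))
# finger centre path: contact with half sizes hx,hy at r=.118 along arm
prev=np.array([.0273,-.121])
for t in np.radians([-60,-55,-50,-45,-40,-35,-30,-25,-20,-15,-10,-6,-3,0]):
    a=e(t);n=np.array([a[1],-a[0]])
    c=.118*a+n*(.007+abs(n[0])*.0095+abs(n[1])*.015)
    print(np.degrees(t).round(),c.round(4),"tool x,y units",(-(c-prev)[0]/.04).round(2),((c-prev)[1]/.04).round(2));prev=c
```

```text
tip [ 0.0774095  -0.12808501]
hous [-0.00077034  0.00229881]
lball [-0.0866396  -0.23454066]
[ 0.07552588 -0.1353545 ]
-60.0 [ 0.0393 -0.1136] tool x,y units -0.3 0.19
-55.0 [ 0.0485 -0.1101] tool x,y units -0.23 0.09
-50.0 [ 0.0575 -0.1058] tool x,y units -0.23 0.11
-45.0 [ 0.0662 -0.1006] tool x,y units -0.22 0.13
-40.0 [ 0.0746 -0.0947] tool x,y units -0.21 0.15
-35.0 [ 0.0825 -0.0879] tool x,y units -0.2 0.17
-30.0 [ 0.0898 -0.0804] tool x,y units -0.18 0.19
-25.0 [ 0.0965 -0.0722] tool x,y units -0.17 0.21
-20.0 [ 0.1026 -0.0632] tool x,y units -0.15 0.22
-15.0 [ 0.1078 -0.0537] tool x,y units -0.13 0.24
-10.0 [ 0.1121 -0.0436] tool x,y units -0.11 0.25
-6.0 [ 0.115  -0.0351] tool x,y units -0.07 0.21
-3.0 [ 0.1167 -0.0286] tool x,y units -0.04 0.16
0.0 [ 0.118 -0.022] tool x,y units -0.03 0.17
```

Emit:
{"fn": "jog_arm", "kwargs": {
  "motion": [0, 0, 1, 0, 0, 0, 1, 0, 0, 1, 0, 0, 0, 1, 0, 0, 1, 0, 0, 0, 1, 0, 0, 1, 0, 0, 0, 1, 0, 0, 0, 0, 0, 0, 1]
}}

```text
time: 4.15
position: [0.6253, -0.0541, 0.0704]
tool_rot: [-0.118, 0.993, 0.002, -0.004]
ft_force: [0.2, 0.5, -0.6]
grip_width: 0.0004
grip_force: 0.0
```

Emit:
{"fn": "jog_arm", "kwargs": {
  "motion": [-0.3, 0.19, 0, 0, 0, 0, 1, -0.23, 0.09, 0, 0, 0, 0, 1, -0.23, 0.11, 0, 0, 0, 0, 1, -0.22, 0.13, 0, 0, 0, 0, 1, -0.21, 0.15, 0, 0, 0, 0, 1, -0.2, 0.17, 0, 0, 0, 0, 1, -0.18, 0.19, 0, 0, 0, 0, 1, -0.17, 0.21, 0, 0, 0, 0, 1, -0.15, 0.22, 0, 0, 0, 0, 1, -0.13, 0.24, 0, 0, 0, 0, 1, -0.06, 0.12, 0, 0, 0, 0, 1, -0.05, 0.1, 0, 0, 0, 0, 1]
}}

```text
time: 5.65
position: [0.6943, 0.0386, 0.0736]
tool_rot: [-0.117, 0.993, -0.0, 0.0]
ft_force: [-1.9, -2.2, -0.0]
grip_width: 0.0
grip_force: 1.2
```

```bash
python3 where.py
python3 - <<'E'
from h import *
t=robot.camera("top");w=robot.camera("wrist")
cv2.imwrite("pics/t2.png",t);cv2.imwrite("pics/w2.png",w)
a=cv2.resize(t[110:235,260:420],None,fx=3.2,fy=3.2,interpolation=cv2.INTER_CUBIC)
b=cv2.resize(w,(512,320))[:280]
c=np.zeros((400+170,640,3),np.uint8)
c=np.zeros((600,520,3),np.uint8);c[:320,:512]=cv2.resize(w,(512,320));c[320:,:358]=cv2.resize(a,(358,280))
cv2.imwrite("pics/c2.png",cv2.resize(t[110:235,260:420],None,fx=4.8,fy=4.8,interpolation=cv2.INTER_CUBIC))
E
```

```text
t 5.65 stand xy [ 0.1119 -0.041 ] z 0.0736 yaw err 0.0 tilt [-0. -0. -1.] F [-1.9 -2.2 -0. ] w 4.306492537685153e-05
```

View pics/c2.png

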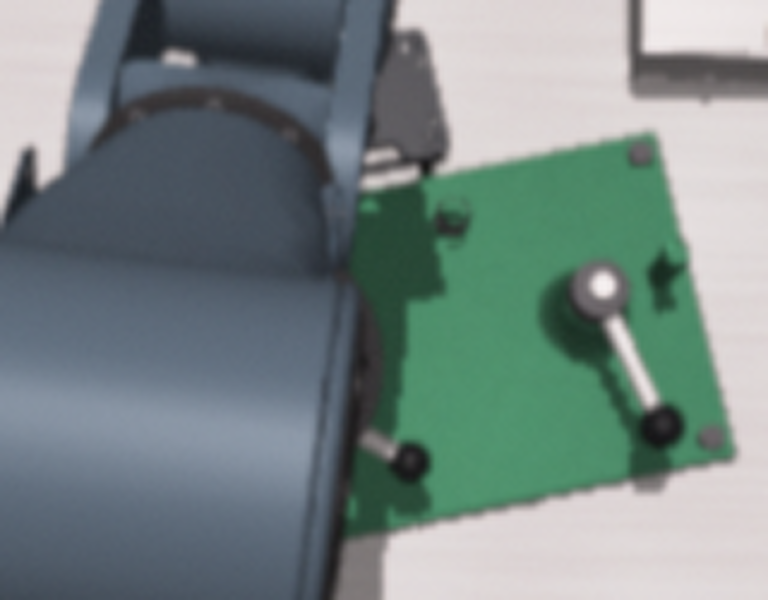

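The top crop shows the trailing short-spoke ball at about (345.4,206), which gives the table angle. The lever is untouched.

```bash
cat > ang.py <<'E'
from h import *
p=np.load("p.npy");e=lambda a:np.array([np.cos(a),np.sin(a)])
R=np.array([e(p[2]),e(p[2]+np.pi/2)])
def table(im,u,v):
    g=im.max(2)[v-14:v+15,u-14:u+15]; m=(g<45).astype(np.uint8)
    n,l,s,c=cv2.connectedComponentsWithStats(m)
    best=max(range(1,n),key=lambda i:s[i,4]); x=c[best]+[u-14,v-14]
    q=R@(ray("top",*x,.07)[:2]-p[:2])
    print("ball px",x.round(1),"area",s[best,4],"r",np.hypot(*q).round(4),"theta",(np.degrees(np.arctan2(q[1],q[0]))+120).round(2))
E
python3 - <<'E'
from ang import *
im=cv2.imread("pics/t2.png"); table(im,345,206)
table(cv2.imread("pics/top0.png"),318,225)
c=robot.calibration("top")
X=np.r_[p[:2]+.116*e(p[2]-2*np.pi/3),.07];k=c["R"]@X+c["t"];print(c["fx"]*k[0]/k[2]+c["cx"],c["fy"]*k[1]/k[2]+c["cy"])
E
```

```text
ball px [332.7 200.7] area 36 r 0.0771 theta -15.72
ball px [317.9 225.1] area 42 r 0.115 theta 298.96
348.80595752002614 198.32127265615748
```

```bash
sed -i 's/best=max.*; x=/best=min((i for i in range(1,n) if s[i,4]>15),key=lambda i:np.hypot(*(c[i]-14))); x=/' ang.py
python3 - <<'E'
from ang import *
im=cv2.imread("pics/t2.png"); table(im,345,206)
q=R@(ray("top",345.4,206,.07)[:2]-p[:2]);print(np.hypot(*q),np.degrees(np.arctan2(q[1],q[0]))+120)
E
```

```text
ball px [344.8 206.4] area 34 r 0.1151 theta -12.92
0.11597937052545265 -12.069119681461757
```

Emit:
{"fn": "jog_arm", "kwargs": {
  "motion": [-0.04, 0.14, 0, 0, 0, 0, 1, -0.04, 0.14, 0, 0, 0, 0, 1, -0.03, 0.12, 0, 0, 0, 0, 1, 0, 0.08, 0, 0, 0, 0, 1, 0, 0.06, 0, 0, 0, 0, 1, 0, 0, 0, 0, 0, 0, 1]
}}

```text
time: 6.5
position: [0.6938, 0.0609, 0.0737]
tool_rot: [-0.117, 0.993, 0.0, 0.001]
ft_force: [0.4, -0.9, -0.5]
grip_width: 0.0
grip_force: 0.5
```

```bash
python3 where.py
python3 - <<'E'
from ang import *
im=robot.camera("top"); cv2.imwrite("pics/t3.png",im); table(im,348,199)
cv2.imwrite("pics/w3.png",robot.camera("wrist"))
E
```

```text
t 6.5 stand xy [ 0.1166 -0.0193] z 0.0737 yaw err 0.0 tilt [-0.001  0.    -1.   ] F [ 0.4 -0.9 -0.5] w 4.299859823764197e-05
ball px [348. 200.] area 27 r 0.1153 theta -2.74
```

View pics/w3.png

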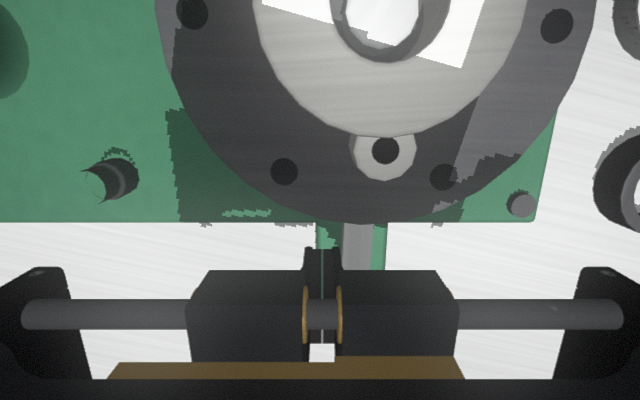

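The wrist view shows the finger at (322,260) against the arm's clockwise side; the table reads about 2 to 2.7° short. I'll nudge it on by about 4.5 mm, back off, rise and move over to the lever.

Emit:
{"fn": "jog_arm", "kwargs": {
  "motion": [0, 0.06, 0, 0, 0, 0, 1, 0, 0.05, 0, 0, 0, 0, 1, 0, 0, 0, 0, 0, 0, 1, 0, -0.3, 0, 0, 0, 0, 1, 0, -0.5, 0, 0, 0, 0, 1, 0, 0, -1, 0, 0, 0, 1, 0, 0, -1, 0, 0, 0, 1, 0, 0, 0, 0, 0, 0, 1]
}}

```text
time: 7.6
position: [0.7026, 0.0318, 0.1578]
tool_rot: [-0.116, 0.993, -0.001, 0.004]
ft_force: [1.0, 0.5, -0.3]
grip_width: 0.0003
grip_force: 0.0
```

Emit:
{"fn": "jog_arm", "kwargs": {
  "motion": [1, -1, -0.3, 0, 0, 0, 1, 1, -1, 0, 0, 0, 0, 1, 1, -1, 0, 0, 0, 0, 1, 1, -0.8, 0, 0, 0, 0, 1, 0.55, 0, 0, 0, 0, 0, 1, 0, 0, 0, 0, 0, 0, 1]
}}

```text
time: 8.35
position: [0.5558, -0.1574, 0.1645]
tool_rot: [-0.115, 0.993, 0.001, -0.002]
ft_force: [0.7, 0.5, 0.3]
grip_width: 0.0008
grip_force: 0.0
```

```bash
python3 where.py
python3 - <<'E'
from ang import *
im=robot.camera("top"); cv2.imwrite("pics/t4.png",im)
cv2.imwrite("pics/w4.png",robot.camera("wrist"))
cv2.imwrite("pics/c4.png",cv2.resize(im[110:235,260:420],None,fx=4.8,fy=4.8,interpolation=cv2.INTER_CUBIC))
E
```

```text
t 8.35 stand xy [-0.0684 -0.1995] z 0.1645 yaw err -0.20000000000000284 tilt [ 0.003  0.003 -1.   ] F [0.7 0.5 0.3] w 0.0007813378911915741
```

View pics/c4.png

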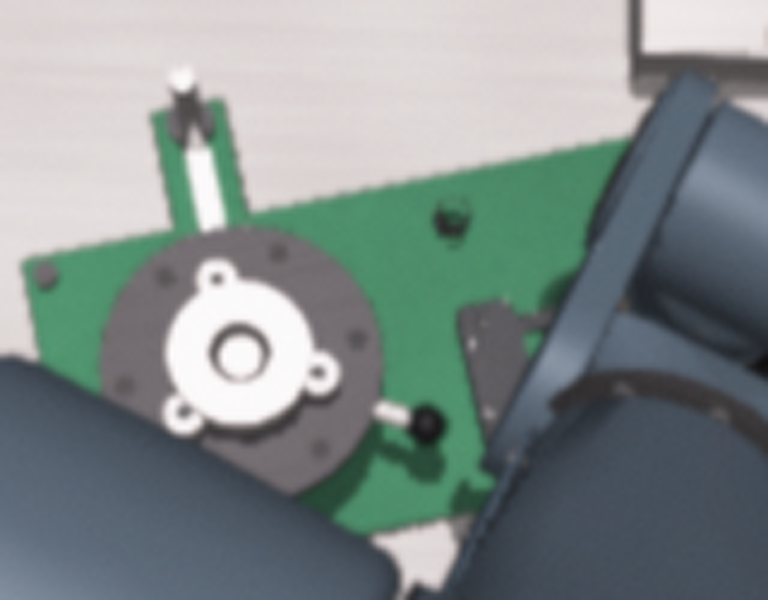

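The crop shows the arm pointing at the post. The short ball is at (349.0,198.3) against (348.8,198.3) expected for zero, and the housing is seated. Next I plan the lever arc.

Run:
```python
from ang import *
prev=np.array([-.0684,-.1995])
for d in [12,18,24,30,36,42,48,54,60,66,72,78,82,85,88,90]:
    a=e(np.radians(180+d)); n=np.array([a[1],-a[0]])
    c=np.array([0,-.22])+.06*a+n*(.0055+abs(n[0])*.0095+abs(n[1])*.0105)
    print(d,c.round(4),(-(c-prev)[0]/.04).round(2),((c-prev)[1]/.04).round(2));prev=c
```

```text
12 [-0.0624 -0.2151] -0.15 -0.39
18 [-0.0628 -0.221 ] 0.01 -0.15
24 [-0.0625 -0.2271] -0.01 -0.15
30 [-0.0616 -0.2332] -0.02 -0.15
36 [-0.06   -0.2394] -0.04 -0.15
42 [-0.0577 -0.2455] -0.06 -0.15
48 [-0.0547 -0.2515] -0.08 -0.15
54 [-0.0509 -0.2572] -0.09 -0.14
60 [-0.0464 -0.2625] -0.11 -0.13
66 [-0.0413 -0.2673] -0.13 -0.12
72 [-0.0355 -0.2716] -0.15 -0.11
78 [-0.0291 -0.2752] -0.16 -0.09
82 [-0.0246 -0.2771] -0.11 -0.05
85 [-0.021  -0.2784] -0.09 -0.03
88 [-0.0174 -0.2794] -0.09 -0.03
90 [-0.015 -0.28 ] -0.06 -0.01
```

Emit:
{"fn": "jog_arm", "kwargs": {
  "motion": [0, 0, 0.8, 0, 0, 0, 1, 0, 0, 0.8, 0, 0, 0, 1, 0, 0, 0.7, 0, 0, 0, 1, 0, 0, 0, 0, 0, 0, 1]
}}

```text
time: 8.95
position: [0.5576, -0.1552, 0.0713]
tool_rot: [-0.118, 0.993, 0.001, -0.002]
ft_force: [0.6, 0.3, 0.2]
grip_width: 0.0005
grip_force: 0.0
```

Emit:
{"fn": "jog_arm", "kwargs": {
  "motion": [-0.08, -0.2, 0, 0, 0, 0, 1, -0.07, -0.19, 0, 0, 0, 0, 1, 0.01, -0.15, 0, 0, 0, 0, 1, -0.01, -0.15, 0, 0, 0, 0, 1, -0.02, -0.15, 0, 0, 0, 0, 1, -0.04, -0.15, 0, 0, 0, 0, 1, -0.06, -0.15, 0, 0, 0, 0, 1, -0.08, -0.15, 0, 0, 0, 0, 1, -0.09, -0.14, 0, 0, 0, 0, 1, -0.11, -0.13, 0, 0, 0, 0, 1, -0.13, -0.12, 0, 0, 0, 0, 1, -0.15, -0.11, 0, 0, 0, 0, 1]
}}

```text
time: 10.45
position: [0.6073, -0.2189, 0.0735]
tool_rot: [-0.117, 0.993, -0.0, -0.0]
ft_force: [-1.8, 2.6, -0.4]
grip_width: 0.0006
grip_force: 1.3
```

Emit:
{"fn": "jog_arm", "kwargs": {
  "motion": [-0.16, -0.09, 0, 0, 0, 0, 1, -0.11, -0.05, 0, 0, 0, 0, 1, -0.09, -0.03, 0, 0, 0, 0, 1, -0.06, -0.02, 0, 0, 0, 0, 1, 0, 0, 0, 0, 0, 0, 1]
}}

```text
time: 11.08
position: [0.6257, -0.2223, 0.0737]
tool_rot: [-0.117, 0.993, -0.0, 0.0]
ft_force: [-2.4, 1.1, -0.4]
grip_width: 0.0006
grip_force: 0.6
```

```bash
python3 where.py
python3 - <<'E'
from h import *
cv2.imwrite("pics/w5.png",robot.camera("wrist"))
E
```

```text
t 11.075 stand xy [-0.0155 -0.2788] z 0.0737 yaw err 0.0 tilt [-0.001 -0.001 -1.   ] F [-2.4  1.1 -0.4] w 0.0005705372226376203
```

View pics/w5.png

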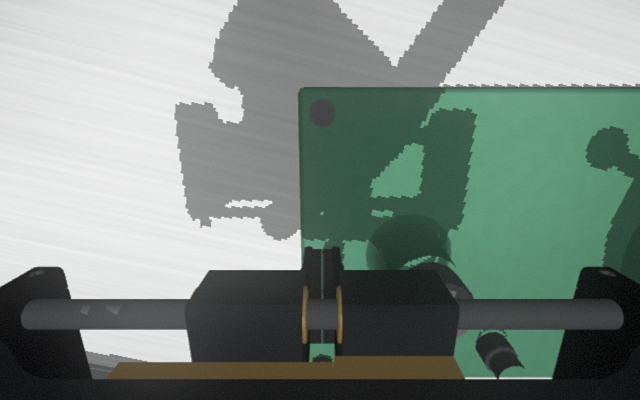

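The wrist view hides the lever behind the fingers at (322,300). I'll keep pushing gently until the stop shows in the force reading.

Emit:
{"fn": "jog_arm", "kwargs": {
  "motion": [-0.05, 0, 0, 0, 0, 0, 1, 0, 0, 0, 0, 0, 0, 1]
}}

```text
time: 11.38
position: [0.6271, -0.2221, 0.0737]
tool_rot: [-0.117, 0.993, -0.0, -0.0]
ft_force: [-2.3, -0.6, -0.8]
grip_width: 0.0002
grip_force: 1.4
```

Emit:
{"fn": "jog_arm", "kwargs": {
  "motion": [-0.05, 0, 0, 0, 0, 0, 1, 0, 0, 0, 0, 0, 0, 1]
}}

```text
time: 11.62
position: [0.6273, -0.222, 0.0736]
tool_rot: [-0.117, 0.993, -0.0, -0.002]
ft_force: [-6.6, -4.0, 3.2]
grip_width: 0.0004
grip_force: 3.6
```

Position has stalled and the force is rising, so the lever is at its stop. Back off, rise and look.

Emit:
{"fn": "jog_arm", "kwargs": {
  "motion": [0.3, 0, 0, 0, 0, 0, 1, 0.6, 0, 0, 0, 0, 0, 1, 0, 0, -1, 0, 0, 0, 1, 0, 0, -1, 0, 0, 0, 1, 0, 0, -1, 0, 0, 0, 1, 0, -1, -1, 0, 0, 0, 1, 0, -1, 0, 0, 0, 0, 1, 0, -1, 0, 0, 0, 0, 1, 0, -1, 0, 0, 0, 0, 1, 0, -1, 0, 0, 0, 0, 1, 0, -1, 0, 0, 0, 0, 1, 0, 0, 0, 0, 0, 0, 1]
}}

```text
time: 13.12
position: [0.6499, -0.4666, 0.2329]
tool_rot: [-0.116, 0.993, -0.001, 0.001]
ft_force: [0.0, -0.3, 0.6]
grip_width: 0.0005
grip_force: 0.0
```

```bash
python3 where.py
python3 - <<'E'
from h import *
im=robot.camera("top"); cv2.imwrite("pics/t6.png",im)
cv2.imwrite("pics/c6.png",cv2.resize(im[110:235,260:420],None,fx=4.8,fy=4.8,interpolation=cv2.INTER_CUBIC))
E
```

```text
t 13.125 stand xy [-0.0487 -0.5221] z 0.2329 yaw err -0.20000000000000284 tilt [-0.002 -0.003 -1.   ] F [ 0.  -0.3  0.6] w 0.0005364105105549402
```

View pics/c6.png

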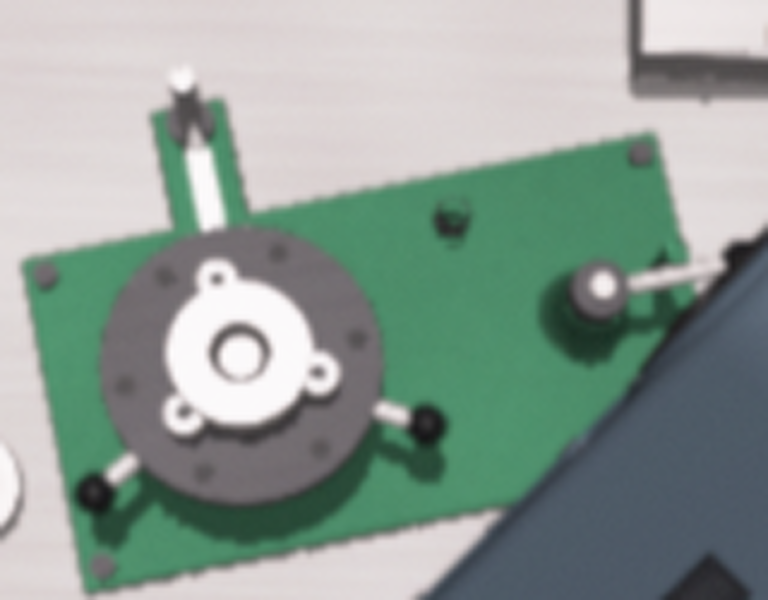

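The lever rod runs from the cap at (603,287) to (715,267), with its ball near (742,255) in line with the stop. The table is unmoved, with balls at (427,424) and (95,493). A numeric check, then hand in.

Run:
```python
from ang import *
g=lambda u,v,z=.07:R@(ray("top",260+u/4.8,110+v/4.8,z)[:2]-p[:2])
A=lambda q:np.degrees(np.arctan2(q[1],q[0])).round(2)
print(A(g(427,424))+120,A(g(95,493))-120)
a=g(715,267)-[0,-.22]; th=(A(a)+360)%360-184; print("lever",np.radians(th))
if abs(A(g(427,424))+120)<2.5 and np.radians(th)>1.43: print(robot.hand_in())
```

```text
0.04999999999999716 -0.09000000000000341
lever 1.502553953041919
the job is handed in; nothing more can be done
None
```

I handed the job in at about 13 s. By my last camera measurement the long arm points at the post within about 0.1° and the clamp lever is against its stop at about 1.50 rad. The housing is in place, the fingers met nothing but the arm and the lever, and I have not seen the judge's verdict.

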